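# Third hand for a battery change on a fridge alarm

## Task

The white-covered fridge alarm unit on the table needs its new battery. Lever its hinged cover up with the orange-handled opening tool (put the thin blade into the pry slot under the cover's front edge and lift), fold the cover fully back, and lay the tool back down flat on the table, clear of the unit. Then stand the blue battery pack in the bay between the two guide ribs, right way up with its black terminal end toward the sprung contacts, and push it forward against the contacts with a steady 10 newtons or so (never ramming it); finish while still holding it there with that push, so that a colleague can screw the retaining clip in behind it, and leave the two vials and the carton beside the work where they are.

Things in the scene. Friction and masses are not known exactly. Their poses are not given: they have to be found in the camera images.
- alarm_box: Fridge alarm unit, fixed to the table: grey open base 168 (x) x 172 (y) x 28 mm high, walls and floor 4 mm thick, under a white domed cover (66 mm high in all). Origin: centre of its underside; x points from its front (side with the pry slot, toward the robot) to its hinge side, y to its left, z up. Two cable glands stick 15 mm out of its right (-y) wall.
- pry_slot (a point): Middle of the pry slot: a gap in the front wall's rim under the cover's front edge, 46 mm wide, from 16 mm to 29 mm above the table (the cover's lower edge). This point is 22 mm up, on the outer face, 84 mm in front of the unit's centre. Behind the 4 mm wall the space is free for 25 mm, at this height. Axes as the unit's: the blade goes in along +x.
- cover (a joint): Angle of the white cover about its hinge, rad: 0 closed, 1.95 folded fully back at its stop. Cover: shell 168 x 172 mm, 37 mm deep, walls 3 mm, about 140 g, no latch, no handle. Its weight shuts it below about 1.1 rad and folds it back to the stop beyond about 1.5; between, it may stay. About 1 N at its front edge lifts it.
- cover_hinge (a point): Middle of the cover's hinge axis, at the back of the unit, 29 mm above the table, 84 mm behind the unit's centre; the axis runs along the unit's y. Does not move with the cover.
- cover_edge (a point): Middle of the lower edge of the cover's front wall, 168 mm from the hinge axis, just above the pry slot; moves with the cover. The 3 mm thick front wall lies behind it.
- bay (a point): Point on the bay's floor (4 mm above the table) where the middle of the pack's underside lies when the pack just touches the contacts at rest: 2 mm along +x from the unit's centre. Axes as the unit's. Black guide ribs run along x on both sides, inner faces 54 mm apart, from 56 mm before this point to 36 mm beyond, tops flared, 20 mm above the table; all else but the contacts is lower.
- contacts (a joint): How far the sprung contact carrier is pushed in, m: 0 at rest, 0.015 at its hard end. A black upright plate 46 mm wide, 5 to 43 mm above the table, with two brass contacts, at the back end of the bay; moves along the unit's x. Its springs push back with 3 N at the start and 0.8 N more per mm: 7 N at 5 mm, 10 N at 9 mm, 14 N at 14 mm.
- contact_face (a point): Middle of the face of the contact carrier that meets the pack, 29 mm above the table; moves with the carrier; at rest 42 mm along +x from the unit's centre.
- pack: Battery pack, loose: block 80 (x) x 50 (y) x 56 mm high, blue with a white band, black at its terminal end, yellow arrow on top pointing to that end; 0.17 to 0.34 kg, starts upright on the table. Origin: centre of its underside; x points to the terminal end, z up. Grip it across its 50 mm width from above, in its upper 35 mm.
- pack_terminals (a point): Middle of the pack's terminal end face, 25 mm above its underside, x = +40 mm in the pack's frame.
- pry_tool: Opening tool, loose, lying flat: orange handle with black grooves, 95 long x 16 wide x 15 mm high, and a thin steel blade, 22 mm wide, 2.5 mm thick, its middle 3 mm above the tool's underside. Rigid, about 80 g. Origin: on the underside, at its balance point; x points along the tool to the blade. Handle from x = -80 to +15 mm, blade tip at x = +89 mm. Grip it across the handle.
- pry_tool_grip (a point): Where to grip the tool across its 16 mm wide handle from above: at the body's origin, 7.5 mm above its underside.
- pry_tool_tip (a point): Middle of the blade's tip edge, 89 mm from the grip point, 3 mm above the tool's underside.
- vial_red: Glass vial with red cap, 19 mm across, 38 mm high, standing loose; origin at its base. Leave it.
- vial_white: Glass vial with white cap, 19 mm across, 38 mm high, standing loose; origin at its base. Leave it.
- carton: Small white and green carton, 91 x 53 x 36 mm, loose; origin under its centre. Leave it.

How it is judged (in metres and radians):
On the way, in this order (a step that is already met when the one before it is completed fails the run):
1. the tool's blade lifts the cover, with no finger on the cover (contact force between pry_tool and cover above 0.2 N and value of joint cover between 0.35 and 1.2 rad and contact force between the fingers and cover below 0.2 N), for 0.1 s.
2. the cover is folded back (value of joint cover above 1.6 rad), for 0.2 s.
At the end, for the whole second after the job is handed in: Cover beyond 1.6 rad; pack upright in the bay on its floor, terminals foremost, in line within 0.08 rad and 5 mm, at rest, held by the fingers and pressing the contacts with 6.5 to 14 N all through the last second; tool released, flat on the table, off the unit (value of joint cover above 1.6 rad and contact force between pack and contacts between 6.5 and 14 N and value of joint contacts above 0.003 m and distance between pack_terminals and contact_face below 0.01 m and z of pack in the frame of alarm_box below 0.009 m and y of pack in the frame of alarm_box between -0.005 and 0.005 m and angle between pack's own z axis and vertical below 0.08 rad and angle between the x axis of pack and the x axis of alarm_box, either way round below 0.08 rad and linear speed of pack below 0.01 m/s and contact force between the fingers and pack above 0.5 N and height (world z) of pry_tool below 0.02 m and angle between pry_tool's own x axis and vertical above 1.4 rad and contact force between pry_tool and alarm_box below 0.05 N and contact force between the fingers and pry_tool below 0.05 N); the arm keeps its last pose, push and grip.
It fails at once if the pack is rammed against the contacts with more than 25 N (contact force between pack and contacts above 25 N).
It fails at once if a vial or the carton is shifted by more than 30 mm (distance of any of vial_red, vial_white, carton from where it was at the start of the episode above 0.03 m).
It also fails if it takes over 72 s, if anything falls off the work surface, if the arm or the gripper's body presses on something with over 40 N, if the wrist force passes 120 N, or if a joint passes its speed limit or range.

## Robot

A 6-joint arm with a two-finger parallel gripper is mounted at the origin on a cart in front of the work surface, level with it; the furniture and walls round the work are solid. World frame = base frame: x ahead of the robot, y to its left, z up, the work surface at z = 0. Lengths are in mm, angles in degrees, forces in N, time in s.
With the tool pointing down it reaches from about 300 to 850 mm from the base axis. Payload 4.2 kg.
Tool frame: the origin (TCP) lies on the centre line of the jaws, within the pads' length; the fingertips stand 8 mm ahead of it and the grasp point (between the pads) lies 11 mm behind it; z points along the fingers, y is the line along which they close (so a half turn about z gives the same grasp; the last joint's range is limited). The gripper opens to 91 mm and grips with 3 to 60 N. Pads are 32 mm wide; open, the fingers measure 118 mm over their backs; the gripper's body (76 mm by 178 mm) begins 60 mm behind the grasp point.
Start: joints at [74.943, 18.312, 89.639, -0, 72.044, -1.146], TCP at [138.243, 558.15, 221.976] pointing down, gripper open.
Joint ranges: [-177.97, 177.97], [-48.28, 115.42], [12.27, 149.76], [-77.06, 257.06], [2.81, 150.46], [-146.56, 146.56]. Speed limits (degrees/s): [147.25, 147.25, 180, 180, 180, 180].

## Interface

Orientations are given as [roll, pitch, yaw] about the fixed x, y, z axes, in that order (R = Rz(yaw) Ry(pitch) Rx(roll)).
In Python, from workcell import telemetry, eyes, ticket gives the robot as it stands. The module is installed in compiled form; this text tells all that it offers.
- The arm moves only by the shell command python3 -m crank 'ROWS' [OPENING] [FORCE]. ROWS is JSON, a list of rows, each an object of numbers: "dx", "dy", "dz": the shift along the world's x, y, z normalised to -1 to 1, where 1 is 80 cm; "yaw": the turn about the world's z normalised to -1 to 1, where 1 is 5 degrees. A call has 1 to 10 rows; each row shifts and turns the commanded pose from where the row before left it; what a row does not reach is not made up. A row lasts 1/8 s, in which the tool goes at most 62.5 mm and 10.7 degrees, less where a joint would pass 70% of its speed; a pose out of reach is approached as far as the arm can. A call with a number of a shift or a turn outside -1 to 1 is refused whole. A call with a gripper value outside its range is refused whole. OPENING is the opening, from 0 (shut) to 1 (fully open), set as the call begins (- or left out, the last holds). The fingers move at their own pace and stop on an object; FORCE is the grip in N (left out, the last holds). Time passes only in rows, so rows that do not move let the fingers close. It gives the time, the measured TCP pose, the force, the opening and the grip force at its end, in the units of the state.
- telemetry.state(): the state, without advancing time (a new reading comes with each control period).
- eyes.grab_frame(name): name is "scene" or "top" or "wrist"; returns the picture (400x640x3 uint8, red, green, blue); there is no depth.
- eyes.calibration(name): a dict with "camera_matrix" (3x3 intrinsics, pixels), "world_from_camera" (4x4, takes a point from camera to world coordinates). Camera axes: x right, y down, z forward; pixel columns grow to the right and rows downward; lengths in mm; the calibration is good to about 2 mm. The wrist camera is an equidistant fisheye: a pixel r from the principal point sees the ray r / f radians off the axis. A picture is of the moment at which its call begins: read the wrist's pose just before it. calibration takes no time and is no camera call; for the wrist camera it gives the pose at the moment of the call.
- ticket.job_done(): hands the job in; it is judged then, once.
The state is a dict: "time_s": time; "qpos": joint angles; "qvel": joint speeds; "effort": joint torques, N m; "ee_pos": TCP position; "ee_rot": TCP orientation; "force": force on the tool from outside, world axes, zero at the start; "torque": the same for the moment, N m; "gripper_width": finger opening in mm; "gripper_force": force on a finger pad.
Only numpy, scipy, OpenCV 4.12 (cv2) and the standard library are available. Lean on these libraries where they do the work, as an engineer would, in place of code of your own. Each camera call takes 0.05 s, during which the arm holds its last target. There are 200 camera calls.

## Working session

There is one attempt and no reset: what is moved stays moved. The work goes in short steps, Python scripts to look and compute and a shell command to move; the robot and the scene stay as the last step left them, time stands still between calls to the robot, and variables do not carry over. Pictures are saved under pics/ and viewed, at most 10 in all, crops included, and the job is handed in when it is done.

```bash
mkdir -p pics; python3 - <<'E'
from workcell import telemetry, eyes
import cv2,numpy as np
s=telemetry.state();print(s)
for n in("scene","top"):
    im=eyes.grab_frame(n);cv2.imwrite(f"pics/{n}0.png",im[:,:,::-1])
    c=eyes.calibration(n);print(n,np.round(c["camera_matrix"],1).tolist(),np.round(c["world_from_camera"],3).tolist())
E
```

```text
{'time_s': 0.0, 'qpos': array([ 7.49441085e+01,  1.83533794e+01,  8.97067144e+01, -1.00213099e-03,
        7.20437880e+01, -1.14604411e+00]), 'qvel': array([ 0.09286684, -0.01005551, -0.04505514,  0.08947675,  0.11117918,
       -0.02772212]), 'effort': array([-6.38612073e-04, -4.12470210e+01, -2.31972939e+01,  7.26505020e-02,
        4.59668320e-02, -1.65733677e-04]), 'ee_pos': array([138.10499437, 557.6614676 , 221.10075606]), 'ee_rot': array([-1.79896120e+02, -1.12516281e-03,  1.66090461e+02]), 'force': array([-0.75907521,  0.28305833,  1.00941163]), 'torque': array([-0.02972405, -0.02940492,  0.01216813]), 'gripper_force': 0.0, 'gripper_width': 91.29464562856377}
scene [[473.2, 0.0, 321.1], [0.0, 473.2, 210.3], [0.0, 0.0, 1.0]] [[0.628, -0.495, 0.6, -55.353], [-0.778, -0.396, 0.488, -393.861], [-0.004, -0.774, -0.634, 691.285], [0.0, 0.0, 0.0, 1.0]]
top [[421.6, 0.0, 322.5], [0.0, 421.6, 206.9], [0.0, 0.0, 1.0]] [[-0.011, -0.992, 0.127, 426.026], [-1.0, 0.014, 0.025, 87.599], [-0.027, -0.126, -0.992, 941.926], [0.0, 0.0, 0.0, 1.0]]
```

View pics/scene0.png

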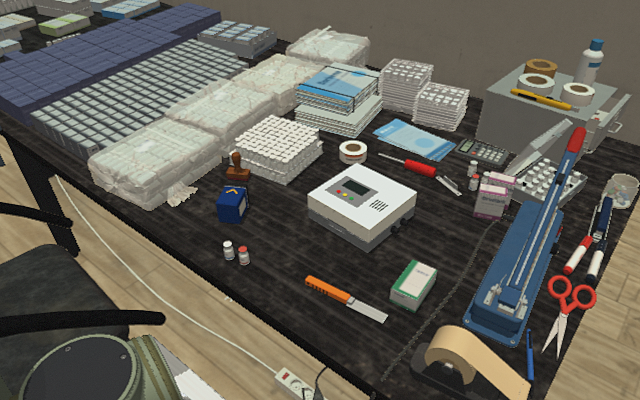

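View pics/top0.png

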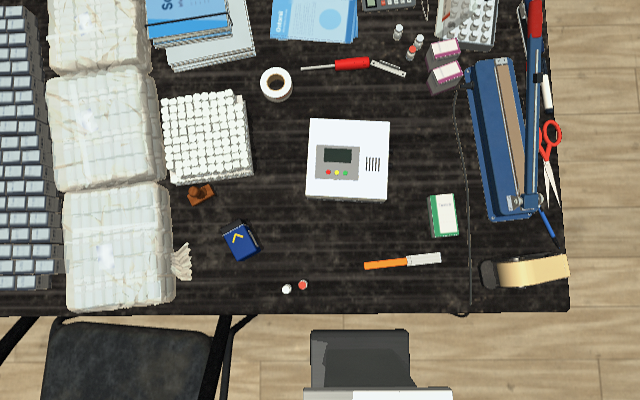

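The scene picture shows the unit centred near (362,205), the tool near (347,298), the pack near (232,205), the vials near (236,255) and the carton near (413,287). In the top picture they are: unit (347,160), tool (365–441, 262), pack (241,240), vials (287–303, 287) and carton (443,215). World +x is up and +y is left. Next I'll get contours and zoomed crops.

```bash
cat > h.py <<'E'
import cv2,numpy as np
from workcell import eyes,telemetry
def ray(n,uv,z,c=None):
    c=c or eyes.calibration(n);K=c["camera_matrix"];T=c["world_from_camera"]
    d=np.linalg.inv(K)@[uv[0],uv[1],1];d=T[:3,:3]@d;o=T[:3,3]
    return (o+d*(z-o[2])/d[2])
def proj(n,P):
    c=eyes.calibration(n);T=np.linalg.inv(c["world_from_camera"]);p=T[:3,:3]@np.array(P,float)+T[:3,3]
    q=c["camera_matrix"]@p;return q[:2]/q[2]
def big(m,roi):
    x0,y0,x1,y1=roi;k=np.zeros_like(m);k[y0:y1,x0:x1]=m[y0:y1,x0:x1]
    cs,_=cv2.findContours(k,cv2.RETR_EXTERNAL,cv2.CHAIN_APPROX_NONE);return max(cs,key=cv2.contourArea)
E
cat > m.py <<'E'
from h import *
im=cv2.imread("pics/top0.png").astype(int);b,g,r=[im[...,i] for i in range(3)]
M=lambda c:(c.astype(np.uint8)*255)
def rep(name,c,z):
    R=cv2.minAreaRect(c);bx=cv2.boxPoints(R);W=np.array([ray("top",p,z)[:2] for p in bx])
    e=np.diff(np.vstack([W,W[:1]]),axis=0);L=np.linalg.norm(e,axis=1);i=L.argmax()
    print(name,"ctr",W.mean(0).round(1),"sides",L.round(1)[:2],"long dir",np.degrees(np.arctan2(e[i][1],e[i][0])).round(1),"px",bx.round(1).tolist())
sat=im.max(2)-im.min(2)
rep("cover",big(M(im.min(2)>150),(290,105,405,215)),66)
rep("handle",big(M((r>150)&(r-b>80)&(g<200)),(350,245,420,280)),10)
rep("blade",big(M((im.min(2)>110)&(sat<40)),(405,245,450,280)),3)
rep("tool",big(M((im.max(2)>110)),(350,245,450,280)),5)
rep("pack",big(M((b-r>35)),(210,210,270,270)),56)
rep("carton",big(M((im.max(2)>110)),(420,185,470,245)),36)
rep("vw",big(M((im.max(2)>120)),(278,280,294,298)),38)
rep("vr",big(M((im.max(2)>120)),(295,276,312,296)),38)
a=cv2.imread("pics/top0.png");s=cv2.imread("pics/scene0.png")
A=cv2.resize(a[205:275,205:275],(400,400),interpolation=2);B=cv2.resize(s[175:235,200:260],(400,400),interpolation=2)
cv2.imwrite("pics/c1.png",np.hstack([A,B]))
E
python3 m.py
```

```text
cover ctr [642.8  55.6] sides [170.6 174.7] long dir -94.4 px [[304.79998779296875, 194.89999389648438], [309.0, 116.80000305175781], [390.29998779296875, 121.19999694824219], [386.1000061035156, 199.3000030517578]]
handle ctr [419.3 -24.1] sides [93.6 16.5] long dir -84.1 px [[363.29998779296875, 261.79998779296875], [405.8999938964844, 257.0], [406.79998779296875, 264.6000061035156], [364.20001220703125, 269.3999938964844]]
blade ctr [ 428.2 -109.5] sides [75.6 23.3] long dir -84.3 px [[405.79998779296875, 255.1999969482422], [440.0, 251.39999389648438], [441.20001220703125, 262.1000061035156], [407.0, 265.8999938964844]]
tool ctr [423.6 -62.2] sides [169.8  23.2] long dir -84.3 px [[363.1000061035156, 260.0], [440.0, 251.39999389648438], [441.20001220703125, 262.1000061035156], [364.29998779296875, 270.6000061035156]]
pack ctr [466.1 282.4] sides [55.  68.5] long dir -150.8 px [[221.89999389648438, 234.8000030517578], [244.8000030517578, 222.1999969482422], [260.29998779296875, 250.3000030517578], [237.39999389648438, 262.8999938964844]]
carton ctr [ 520.7 -148.3] sides [54.8 92. ] long dir 5.1 px [[427.70001220703125, 195.60000610351562], [453.0, 192.1999969482422], [458.6000061035156, 234.6999969482422], [433.3999938964844, 238.0]]
vw ctr [368.7 189.5] sides [17.  18.7] long dir 0.1 px [[282.0, 284.0], [290.0, 284.0], [290.0, 293.0], [282.0, 293.0]]
vr ctr [376.7 154.5] sides [17.8 17.9] long dir -135.0 px [[296.5, 284.5], [302.5, 278.5], [308.5, 284.5], [302.5, 290.5]]
```

View pics/c1.png

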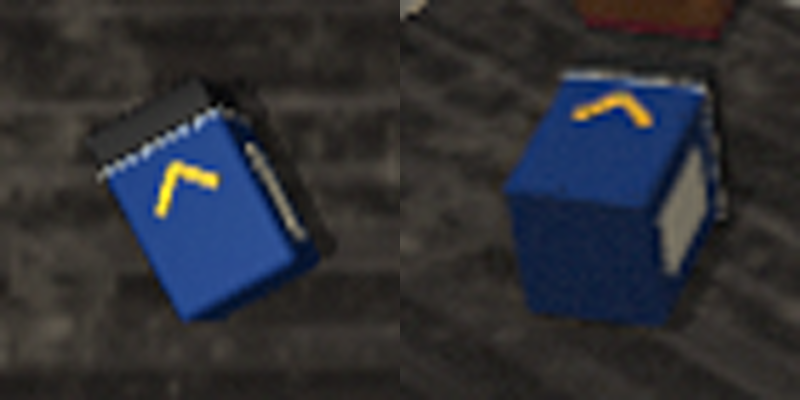

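The crop shows the pack's black end and the arrow pointing up-left in the top view, so the terminals point to about +30° yaw. The pack's top-face corners are near (220.4,228.6), (240,219.4), (257.5,250.2) and (237.4,261.4). Next is a closer look at the unit's edges.

```bash
python3 - <<'E'
from h import *
P=np.array([ray("top",p,56)[:2] for p in [(220.4,228.6),(240,219.4),(257.5,250.2),(237.4,261.4)]])
print(P.round(1),P.mean(0).round(1));f=P[:2].mean(0)-P[2:].mean(0);s=P[[0,3]].mean(0)-P[[1,2]].mean(0)
print(np.degrees(np.arctan2(f[1],f[0])),np.linalg.norm(f),np.degrees(np.arctan2(s[1],s[0]))-90,np.linalg.norm(s))
a=cv2.imread("pics/top0.png");s=cv2.imread("pics/scene0.png")
A=cv2.resize(a[110:210,297:397],(400,400),interpolation=2);B=cv2.resize(s[150:262,302:422],(400,373),interpolation=2)
B=np.vstack([B,np.zeros((27,400,3),np.uint8)])
cv2.imwrite("pics/c2.png",np.hstack([A,B]))
E
```

```text
[[496.  326.8]
 [515.  285.4]
 [449.5 247.5]
 [426.7 289.6]] [471.8 287.3]
29.127350502583813 77.16544873448879 26.622216757417178 46.75278358310181
```

View pics/c2.png

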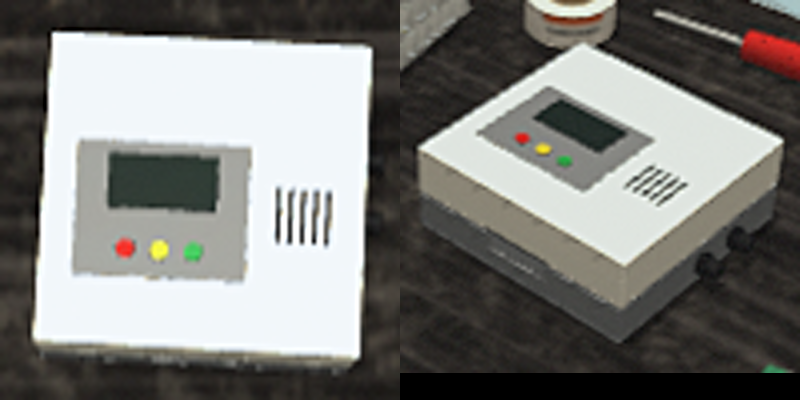

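The crop shows the cover's top-face corners. In the top view they are near (310,118), (390,121.5), (387,199) and (305.5,195.5). In the scene view they are left (307.4,194.4), back (357,163), right (417,193) and front (370,229.5). The front-right base corner is at about (368.6,252).

```bash
python3 - <<'E'
from h import *
def an(n,pts,z):  # order BackLeft(+x+y),BackRight,FrontRight,FrontLeft
    P=np.array([ray(n,p,z)[:2] for p in pts]);f=P[:2].mean(0)-P[2:].mean(0);s=P[[0,3]].mean(0)-P[[1,2]].mean(0)
    print(n,P.mean(0).round(1),"len",np.linalg.norm(f).round(1),"wid",np.linalg.norm(s).round(1),"yaw",np.degrees(np.arctan2(f[1],f[0])).round(2),np.degrees(np.arctan2(s[1],s[0])).round(2)-90)
    return P
t=lambda p:((np.array(p)+.5)/4-.5+[297,110]); s=lambda p:((np.array(p)+.5)*.3-.5+[302,150])
an("top",[t(p) for p in [(52,32),(372,46),(360,357),(34,343)]],66)
an("scene",[s(p) for p in [(183,43),(384,143),(226,265),(18,148)]],66)
print("base FR corner",ray("scene",s((221,341)),0))
k=lambda p:((np.array(p)+.5)*70/400-.5+[205,205])
an("top",[k(p) for p in [(88,135),(203,80),(302,260),(185,322)]],56)
# tool in scene
im=cv2.imread("pics/scene0.png").astype(int);b,g,r=[im[...,i] for i in range(3)]
c=big((((im.max(2)>120)&(r-b>-30)).astype(np.uint8)*255),(295,265,392,330))
R=cv2.minAreaRect(c);W=np.array([ray("scene",p,5)[:2] for p in cv2.boxPoints(R)]);print(W.mean(0),W.round(1).tolist())
E
```

```text
top [642.4  55.1] len 169.1 wid 171.4 yaw -3.75 -3.5400000000000063
scene [639.2  54.8] len 166.4 wid 171.7 yaw -4.27 -4.019999999999996
base FR corner [554.15475094 -23.66845966   0.        ]
top [472.7 287.8] len 77.7 wid 47.6 yaw 28.76 26.189999999999998
[421.53138655 -59.89223003] [[403.5, 23.9], [429.6, 32.5], [438.5, -145.8], [414.5, -150.2]]
```

```bash
python3 -m crank '[{"dx":0.0254,"dy":-0.055,"yaw":-1},{"dx":0.0254,"dy":-0.055,"yaw":-1},{"dx":0.0254,"dy":-0.055,"yaw":-1},{"dx":0.0254,"dy":-0.055,"yaw":-1},{"dx":0.0254,"dy":-0.055,"yaw":-1},{"dx":0.0254,"dy":-0.055,"yaw":-1},{"dx":0.0254,"dy":-0.055,"yaw":-1}]' 0.6 40
python3 -m crank '[{"dx":0.0254,"dy":-0.055,"yaw":-1},{"dx":0.0254,"dy":-0.055,"yaw":-1},{"dx":0.0254,"dy":-0.055,"yaw":-1},{"dx":0.0254,"dy":-0.055,"yaw":-1},{"dx":0.0254,"dy":-0.055,"yaw":-1},{"dx":0.0254,"dy":-0.055,"yaw":-1},{"dx":0.0254,"dy":-0.055,"yaw":-1},{"dz":-0.05},{}]'
python3 - <<'E'
from h import *
s=telemetry.state();print(s["ee_pos"],s["ee_rot"])
c=eyes.calibration("wrist");im=eyes.grab_frame("wrist");cv2.imwrite("pics/w1.png",im[:,:,::-1]);print(c["camera_matrix"].round(1).tolist(),c["world_from_camera"].round(3).tolist())
E
```

```text
[138.11179799 557.7131574  221.21120879] [-1.79909562e+02 -1.94938851e-03  1.66090848e+02]
[[309.7, 0.0, 321.2], [0.0, 309.7, 201.1], [0.0, 0.0, 1.0]] [[0.24, 0.94, 0.242, 70.562], [0.971, -0.232, -0.062, 573.832], [-0.002, 0.25, -0.968, 385.152], [0.0, 0.0, 0.0, 1.0]]validation failed for argument at $[0]...
validation failed for argument at $[0]...
```

View pics/w1.png

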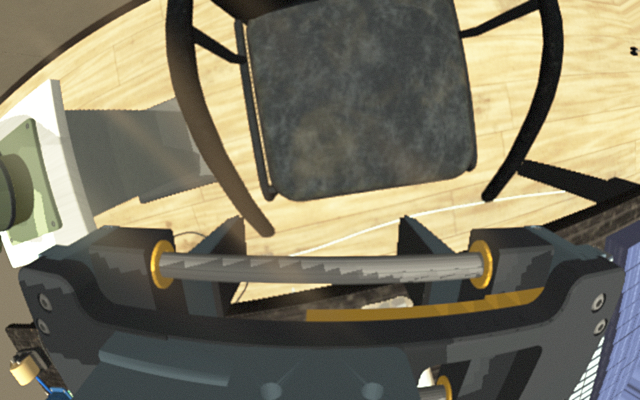

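The rows were refused and the arm hasn't moved, so the wrist picture only shows the chair and floor under the start pose. It may be that every key is required, so I'll test with all of them.

```bash
python3 -m crank '[{"dx":0.0254,"dy":-0.055,"dz":0,"yaw":-1}]' 0.6 40; python3 -m crank '[{"dx":0.0254,"dy":-0.055,"dz":0.0,"yaw":-1.0},{"dx":0.0254,"dy":-0.055,"dz":0.0,"yaw":-1.0}]'
```

```text
time_s: 0.28
ee_pos: [158.2, 515.4, 221.1]
ee_rot: [180.0, -0.0, 161.1]
force: [0.7, -1.3, 0.1]
gripper_width: 84.1
gripper_force: 0.0
time_s: 0.52
ee_pos: [199.5, 424.7, 221.6]
ee_rot: [-180.0, 0.0, 151.0]
force: [1.2, 0.1, 0.7]
gripper_width: 64.0
gripper_force: 0.0
```

```bash
python3 -m crank '[{"dx":0.0254,"dy":-0.055,"dz":0,"yaw":-1},{"dx":0.0254,"dy":-0.055,"dz":0,"yaw":-1},{"dx":0.0254,"dy":-0.055,"dz":0,"yaw":-1},{"dx":0.0254,"dy":-0.055,"dz":0,"yaw":-1},{"dx":0.0254,"dy":-0.055,"dz":0,"yaw":-1},{"dx":0.0254,"dy":-0.055,"dz":0,"yaw":-1},{"dx":0.0254,"dy":-0.055,"dz":0,"yaw":-1},{"dx":0.0254,"dy":-0.055,"dz":0,"yaw":-1},{"dx":0.0254,"dy":-0.055,"dz":0,"yaw":-1},{"dx":0.0254,"dy":-0.055,"dz":0,"yaw":-1}]'
python3 -m crank '[{"dx":0.0254,"dy":-0.055,"dz":-0.05,"yaw":-1},{"dx":0,"dy":0,"dz":-0.05,"yaw":0},{"dx":0,"dy":0,"dz":0,"yaw":0}]'
python3 - <<'E'
from h import *
c=eyes.calibration("wrist");im=eyes.grab_frame("wrist");cv2.imwrite("pics/w2.png",im[:,:,::-1]);print(c["camera_matrix"].round(1).tolist(),c["world_from_camera"].round(3).tolist())
E
```

```text
time_s: 1.78
ee_pos: [402.7, -15.4, 222.0]
ee_rot: [180.0, -0.0, 100.9]
force: [0.2, 0.8, -0.4]
gripper_width: 54.6
gripper_force: 0.0
time_s: 2.15
ee_pos: [420.2, -57.7, 139.9]
ee_rot: [-179.6, -0.1, 96.0]
force: [-1.3, 0.1, 0.9]
gripper_width: 54.8
gripper_force: 0.0
[[309.7, 0.0, 321.2], [0.0, 309.7, 201.1], [0.0, 0.0, 1.0]] [[0.994, 0.103, 0.02, 414.057], [0.105, -0.963, -0.246, 10.52], [-0.006, 0.247, -0.969, 303.936], [0.0, 0.0, 0.0, 1.0]]
```

View pics/w2.png

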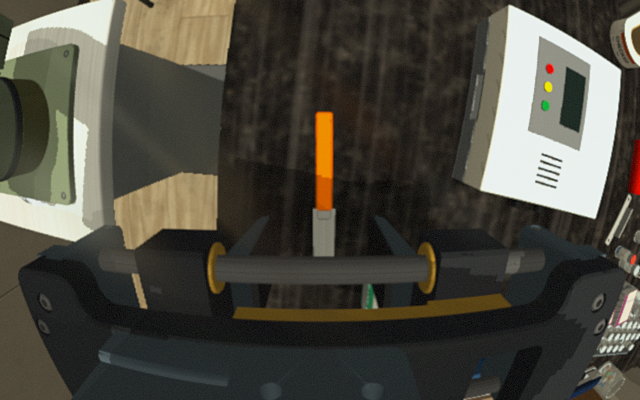

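The wrist view shows the orange handle from (323,112) to (324,210), with the blade running on below. The fingers sit symmetrically at about x=322, and the unit is at upper right. I'll calculate the tool's position and cross-check the unit's slot from this view.

```bash
cat >> h.py <<'E'
def wray(T,uv,z,K=((309.7,321.2),(309.7,201.1))):
    a=np.array([(uv[0]-321.2)/309.7,(uv[1]-201.1)/309.7]);r=np.hypot(*a)+1e-9
    d=T[:3,:3]@np.r_[a/r*np.sin(r),np.cos(r)];o=T[:3,3];return o+d*(z-o[2])/d[2]
E
python3 - <<'E'
from h import *
T=np.array([[0.994, 0.103, 0.02, 414.057], [0.105, -0.963, -0.246, 10.52], [-0.006, 0.247, -0.969, 303.936],[0,0,0,1]])
im=cv2.imread("pics/w2.png").astype(int);b,g,r=[im[...,i] for i in range(3)]
m=(r>150)&(r-b>100)&(g<190);c=big(m.astype(np.uint8)*255,(300,100,345,225))
R=cv2.minAreaRect(c);W=np.array([wray(T,p,13)[:2] for p in cv2.boxPoints(R)]);print(cv2.boxPoints(R).round(1).tolist(),W.round(1).tolist(),W.mean(0))
for v in (120,160,200):
    u=np.where(m[v,300:345])[0]+300;print(v,wray(T,(u.mean(),v),13).round(1),len(u))
for p in [(483,70),(466,140),(459,180)]: print(p,wray(T,p,29).round(1))
# white cover top corners
w=big(((im.min(2)>190)).astype(np.uint8)*255,(440,0,630,225));a=cv2.approxPolyDP(w,8,True)[:,0];print(a.tolist());print([wray(T,p,66)[:2].round(1).tolist() for p in a])
E
```

```text
[[316.0, 112.0], [332.0, 112.0], [332.0, 209.0], [316.0, 209.0]] [[406.3, 20.9], [421.1, 22.5], [431.4, -70.1], [415.9, -71.8]] [418.66137021 -24.63492778]
120 [414.5  14.2  13. ] 17
160 [418.5 -23.3  13. ] 17
200 [422.6 -62.   13. ] 15
(483, 70) [560.3  86.2  29. ]
(466, 140) [550.   14.8  29. ]
(459, 180) [549.4 -24.3  29. ]
[[509, 6], [481, 189], [594, 217], [620, 71]]
[[565.6, 145.0], [554.4, -24.6], [720.1, -35.8], [733.4, 133.8]]
```

```bash
python3 -m crank '[{"dx":0,"dy":0,"dz":-0.05,"yaw":0},{"dx":0,"dy":0,"dz":-0.05,"yaw":0},{"dx":0,"dy":0,"dz":-0.03,"yaw":0},{"dx":0,"dy":0,"dz":-0.01,"yaw":0},{"dx":0,"dy":0,"dz":-0.0215,"yaw":0},{"dx":0,"dy":0,"dz":0,"yaw":0},{"dx":0,"dy":0,"dz":0,"yaw":0}]'
```

```text
time_s: 3.08
ee_pos: [423.9, -57.6, 14.3]
ee_rot: [179.8, 0.0, 96.1]
force: [0.5, -0.5, -0.1]
gripper_width: 55.0
gripper_force: 0.0
```

```bash
python3 -m crank '[{"dx":0,"dy":0,"dz":-0.003,"yaw":0},{"dx":0,"dy":0,"dz":0,"yaw":0}]'
python3 -m crank '[{"dx":0,"dy":0,"dz":0,"yaw":0},{"dx":0,"dy":0,"dz":0,"yaw":0},{"dx":0,"dy":0,"dz":0,"yaw":0},{"dx":0,"dy":0,"dz":0,"yaw":0},{"dx":0,"dy":0,"dz":0,"yaw":0},{"dx":0,"dy":0,"dz":0,"yaw":0},{"dx":0,"dy":0,"dz":0,"yaw":0}]' 0 50
```

```text
time_s: 3.32
ee_pos: [422.8, -57.6, 11.0]
ee_rot: [180.0, 0.0, 96.1]
force: [0.5, 0.7, 0.4]
gripper_width: 54.8
gripper_force: 0.0
time_s: 4.2
ee_pos: [422.8, -57.7, 10.9]
ee_rot: [180.0, 0.0, 96.1]
force: [-1.2, 0.2, 4.6]
gripper_width: 15.7
gripper_force: 71.8
```

```bash
python3 -m crank '[{"dx":0,"dy":0,"dz":0.056,"yaw":0},{"dx":0,"dy":0,"dz":0.056,"yaw":0},{"dx":0.002,"dy":0.0098,"dz":0,"yaw":1},{"dx":0.002,"dy":0.0098,"dz":0,"yaw":1},{"dx":0.002,"dy":0.0098,"dz":0,"yaw":1},{"dx":0.002,"dy":0.0098,"dz":0,"yaw":1},{"dx":0.002,"dy":0.0098,"dz":0,"yaw":1},{"dx":0.002,"dy":0.0098,"dz":0,"yaw":1},{"dx":0.002,"dy":0.0098,"dz":0,"yaw":1},{"dx":0.002,"dy":0.0098,"dz":0,"yaw":1}]'
python3 -m crank '[{"dx":0.002,"dy":0.0098,"dz":0,"yaw":1},{"dx":0.002,"dy":0.0098,"dz":0,"yaw":1},{"dx":0.002,"dy":0.0098,"dz":0,"yaw":1},{"dx":0.002,"dy":0.0098,"dz":0,"yaw":1},{"dx":0.002,"dy":0.0098,"dz":0,"yaw":1},{"dx":0.002,"dy":0.0098,"dz":0,"yaw":1},{"dx":0.002,"dy":0.0098,"dz":0,"yaw":1},{"dx":0.002,"dy":0.0098,"dz":0,"yaw":1},{"dx":0,"dy":0,"dz":-0.05,"yaw":0},{"dx":0,"dy":0,"dz":-0.0375,"yaw":0}]'
python3 -m crank '[{"dx":0,"dy":0,"dz":0,"yaw":0},{"dx":0,"dy":0,"dz":0,"yaw":0}]'
python3 - <<'E'
from h import *
c=eyes.calibration("wrist");im=eyes.grab_frame("wrist");sc=eyes.grab_frame("scene");tp=eyes.grab_frame("top");cv2.imwrite("pics/w3.png",im[:,:,::-1]);cv2.imwrite("pics/s3.png",sc[:,:,::-1]);cv2.imwrite("pics/t3.png",tp[:,:,::-1]);np.save("T3.npy",c["world_from_camera"])
A=cv2.resize(sc[170:310,260:440,::-1],(720,560),interpolation=2);cv2.imwrite("pics/c3.png",A)
E
```

```text
time_s: 5.45
ee_pos: [435.1, 5.4, 99.7]
ee_rot: [-180.0, -0.0, 136.2]
force: [-0.5, 0.5, -0.3]
gripper_width: 15.5
gripper_force: 71.4
time_s: 6.7
ee_pos: [447.7, 67.9, 28.9]
ee_rot: [180.0, -0.0, 176.1]
force: [-0.4, -0.2, -1.3]
gripper_width: 15.7
gripper_force: 71.4
time_s: 6.95
ee_pos: [448.8, 67.9, 30.8]
ee_rot: [180.0, 0.1, 176.1]
force: [-0.1, 0.0, -1.5]
gripper_width: 15.6
gripper_force: 71.4
```

View pics/c3.png

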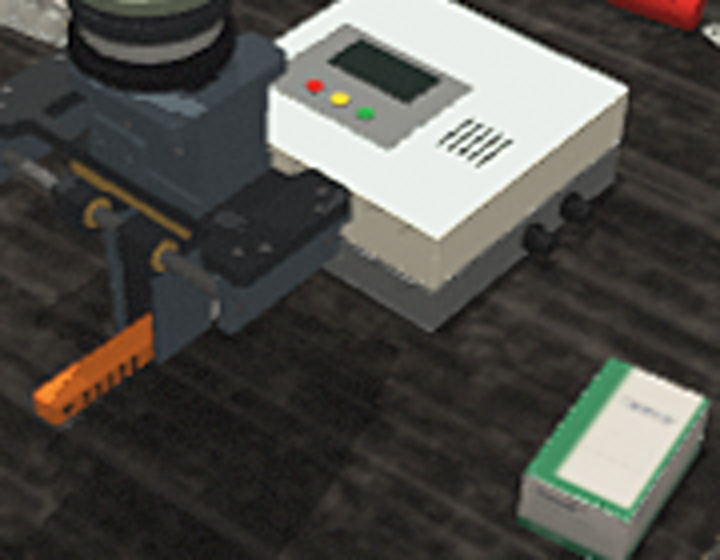

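```bash
python3 -m crank '[{"dx":0.011,"dy":-0.0007,"dz":0,"yaw":0},{"dx":0.011,"dy":-0.0007,"dz":0,"yaw":0},{"dx":0.011,"dy":-0.0007,"dz":0,"yaw":0},{"dx":0.011,"dy":-0.0007,"dz":0,"yaw":0},{"dx":0,"dy":0,"dz":0,"yaw":0},{"dx":0,"dy":0,"dz":0,"yaw":0}]'
```

```text
time_s: 7.85
ee_pos: [483.0, 65.5, 30.0]
ee_rot: [-180.0, -0.1, 176.1]
force: [-0.7, -0.3, -0.7]
gripper_width: 15.4
gripper_force: 71.4
```

```bash
python3 -m crank '[{"dx":0.002,"dy":0,"dz":0.0242,"yaw":0},{"dx":0.002,"dy":0,"dz":0.0242,"yaw":0},{"dx":0.006,"dy":-0.0004,"dz":0.02,"yaw":0},{"dx":0.006,"dy":-0.0004,"dz":0.02,"yaw":0},{"dx":0.01,"dy":-0.0007,"dz":0.0184,"yaw":0},{"dx":0.01,"dy":-0.0007,"dz":0.0184,"yaw":0},{"dx":0,"dy":0,"dz":0,"yaw":0},{"dx":0,"dy":0,"dz":0,"yaw":0}]'
python3 - <<'E'
from h import *
sc=eyes.grab_frame("scene");cv2.imwrite("pics/c4.png",cv2.resize(sc[120:310,240:460,::-1],(660,570)))
E
```

```text
time_s: 8.85
ee_pos: [511.2, 63.8, 129.6]
ee_rot: [-180.0, -0.1, 176.1]
force: [0.2, 0.2, -1.2]
gripper_width: 15.3
gripper_force: 67.1
```

View pics/c4.png

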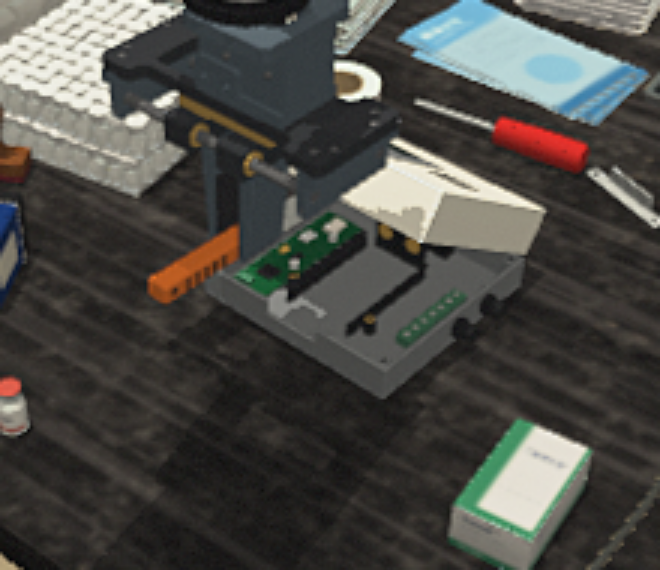

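The cover rests on the blade at about 0.6 rad, with the bay visible beneath it. I'll carry on along the arc and then push through.

```bash
python3 -m crank '[{"dx":0.0135,"dy":-0.0009,"dz":0.016,"yaw":0},{"dx":0.0135,"dy":-0.0009,"dz":0.016,"yaw":0},{"dx":0.0163,"dy":-0.0011,"dz":0.013,"yaw":0},{"dx":0.0163,"dy":-0.0011,"dz":0.013,"yaw":0},{"dx":0.0187,"dy":-0.0012,"dz":0.0095,"yaw":0},{"dx":0.0187,"dy":-0.0012,"dz":0.0095,"yaw":0},{"dx":0.0187,"dy":-0.0012,"dz":0.003,"yaw":0},{"dx":0.0187,"dy":-0.0012,"dz":0.003,"yaw":0},{"dx":0.0187,"dy":-0.0012,"dz":0.003,"yaw":0}]'
python3 -m crank '[{"dx":0.0187,"dy":-0.0012,"dz":0,"yaw":0},{"dx":0.0187,"dy":-0.0012,"dz":0,"yaw":0},{"dx":0.0187,"dy":-0.0012,"dz":0,"yaw":0},{"dx":0.0187,"dy":-0.0012,"dz":0,"yaw":0},{"dx":0,"dy":0,"dz":0,"yaw":0},{"dx":0,"dy":0,"dz":0,"yaw":0},{"dx":0,"dy":0,"dz":0,"yaw":0},{"dx":0,"dy":0,"dz":0,"yaw":0}]'
python3 - <<'E'
from h import *
sc=eyes.grab_frame("scene");cv2.imwrite("pics/c5.png",cv2.resize(sc[80:310,240:480,::-1],(600,575)))
E
```

```text
time_s: 10.02
ee_pos: [634.3, 55.8, 198.1]
ee_rot: [-180.0, -0.1, 176.1]
force: [0.4, 0.3, -0.5]
gripper_width: 15.5
gripper_force: 66.1
time_s: 11.02
ee_pos: [693.5, 52.0, 198.7]
ee_rot: [-180.0, -0.1, 176.1]
force: [0.2, -0.6, -3.4]
gripper_width: 15.9
gripper_force: 60.3
```

View pics/c5.png

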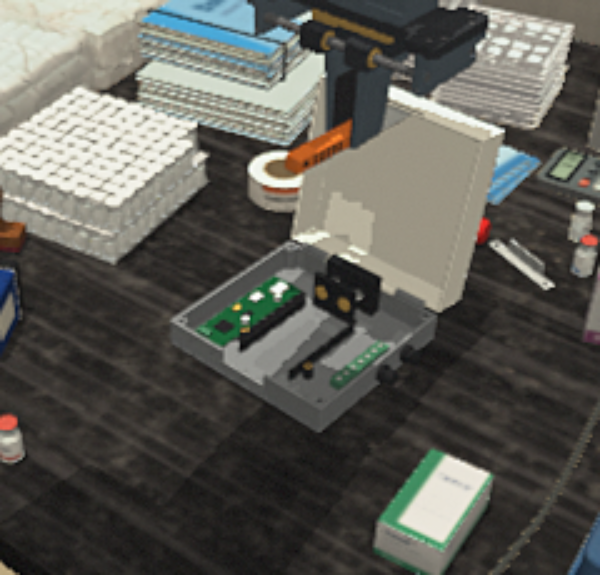

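The cover is folded well back, the tool is still level in the grip and nothing else has moved. I'll withdraw and lay the tool down at about (440,-65).

```bash
python3 -m crank '[{"dx":-0.025,"dy":0.0016,"dz":0,"yaw":0},{"dx":-0.025,"dy":0.0016,"dz":0,"yaw":0},{"dx":-0.06,"dy":0,"dz":0,"yaw":0},{"dx":-0.06,"dy":0,"dz":0,"yaw":0},{"dx":-0.06,"dy":0,"dz":0,"yaw":0},{"dx":-0.0294,"dy":-0.0497,"dz":0,"yaw":0},{"dx":-0.0294,"dy":-0.0497,"dz":0,"yaw":0},{"dx":-0.0294,"dy":-0.0497,"dz":0,"yaw":0}]'
python3 -m crank '[{"dx":0,"dy":0,"dz":-0.06,"yaw":0},{"dx":0,"dy":0,"dz":-0.06,"yaw":0},{"dx":0,"dy":0,"dz":-0.06,"yaw":0},{"dx":0,"dy":0,"dz":-0.035,"yaw":0},{"dx":0,"dy":0,"dz":-0.01,"yaw":0},{"dx":0,"dy":0,"dz":-0.007,"yaw":0},{"dx":0,"dy":0,"dz":0,"yaw":0},{"dx":0,"dy":0,"dz":0,"yaw":0}]'
```

```text
time_s: 12.08
ee_pos: [440.2, -65.9, 200.6]
ee_rot: [-180.0, 0.3, 176.1]
force: [0.3, -0.3, -0.7]
gripper_width: 15.7
gripper_force: 60.6
time_s: 13.08
ee_pos: [440.8, -64.9, 14.5]
ee_rot: [-180.0, 0.1, 176.1]
force: [-0.5, 0.4, -0.4]
gripper_width: 15.6
gripper_force: 60.6
```

```bash
python3 -m crank '[{"dx":0,"dy":0,"dz":-0.002,"yaw":0},{"dx":0,"dy":0,"dz":-0.0013,"yaw":0},{"dx":0,"dy":0,"dz":0,"yaw":0}]'
python3 -m crank '[{"dx":0,"dy":0,"dz":0,"yaw":0},{"dx":0,"dy":0,"dz":0,"yaw":0},{"dx":0,"dy":0,"dz":0,"yaw":0},{"dx":0,"dy":0,"dz":0,"yaw":0},{"dx":0,"dy":0,"dz":0.02,"yaw":0},{"dx":0,"dy":0,"dz":0.06,"yaw":0},{"dx":0,"dy":0,"dz":0.06,"yaw":0},{"dx":0,"dy":0,"dz":0.06,"yaw":0}]' 0.95
python3 -m crank '[{"dx":0,"dy":0.06,"dz":0,"yaw":1},{"dx":0,"dy":0.06,"dz":0,"yaw":1},{"dx":0,"dy":0.06,"dz":0,"yaw":1},{"dx":0,"dy":0.06,"dz":0,"yaw":1},{"dx":0.02,"dy":0.06,"dz":0,"yaw":1},{"dx":0.02,"dy":0.06,"dz":0,"yaw":1},{"dx":0,"dy":0.05,"dz":0,"yaw":0.3},{"dx":0,"dy":0.03,"dz":0,"yaw":0},{"dx":0,"dy":0,"dz":0,"yaw":0},{"dx":0,"dy":0,"dz":0,"yaw":0}]'
python3 - <<'E'
from h import *
s=telemetry.state();print(s["ee_pos"].round(1),s["ee_rot"].round(2))
c=eyes.calibration("wrist");im=eyes.grab_frame("wrist");sc=eyes.grab_frame("scene");tp=eyes.grab_frame("top")
np.save("T5.npy",c["world_from_camera"]);print(c["world_from_camera"].round(3).tolist())
for n,i in (("w5",im),("s5",sc),("t5",tp)): cv2.imwrite(f"pics/{n}.png",i[:,:,::-1])
A=np.vstack([im[0:250,:,::-1]]);B=np.hstack([cv2.resize(tp[100:290,290:470,::-1],(320,338)),cv2.resize(sc[110:310,250:440,::-1],(320,338))])
cv2.imwrite("pics/c6.png",np.vstack([A,B]))
E
```

```text
time_s: 13.45
ee_pos: [440.6, -64.9, 11.9]
ee_rot: [-180.0, 0.1, 176.1]
force: [-4.0, 0.8, 8.4]
gripper_width: 16.3
gripper_force: 62.5
time_s: 14.45
ee_pos: [439.6, -64.7, 172.3]
ee_rot: [180.0, -0.0, 176.1]
force: [0.4, -0.6, -0.1]
gripper_width: 87.0
gripper_force: 0.0
time_s: 15.7
ee_pos: [471.7, 286.5, 170.6]
ee_rot: [-180.0, -0.1, -152.4]
force: [0.2, 0.4, 0.2]
gripper_width: 86.7
gripper_force: 0.0
[471.7 286.5 170.6] [-1.7998e+02 -7.0000e-02 -1.5241e+02]
[[-0.463, 0.858, 0.22, 410.041], [0.886, 0.449, 0.113, 253.493], [-0.002, 0.248, -0.969, 334.61], [0.0, 0.0, 0.0, 1.0]]
```

View pics/c6.png

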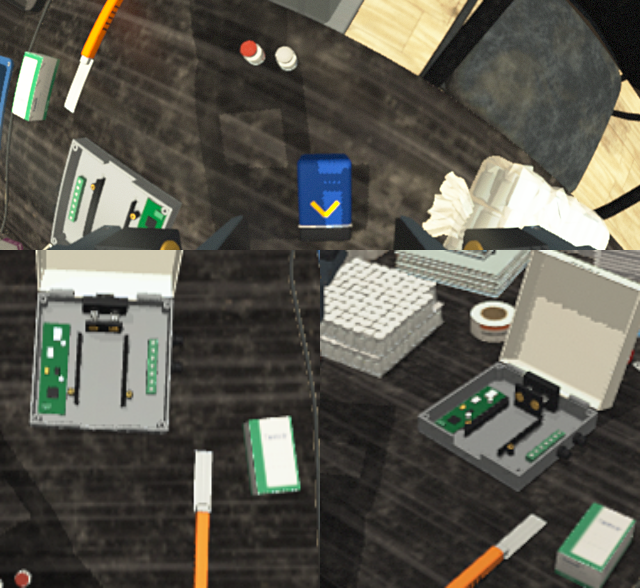

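The composite shows the cover folded fully back with the bay and both ribs visible. The tool lies flat, clear of the unit, and the vials and carton haven't moved. The pack is centred under the gripper at about (325,190) with its arrow toward the black end. Next come numeric fixes for the pack and the ribs.

```bash
python3 - <<'E'
from h import *
T=np.load("T5.npy");im=cv2.imread("pics/w5.png").astype(int);b,g,r=[im[...,i] for i in range(3)]
m=(b-r>35)
print("vw rows");P=[]
for v in range(165,225,8):
    u=np.where(m[v,280:370])[0]+280
    l,rr=wray(T,(u.min()-.5,v),56),wray(T,(u.max()+.5,v),56);P.append((l+rr)/2);print(v,u.min(),u.max(),l[:2].round(1),rr[:2].round(1),np.linalg.norm(l-rr).round(1))
P=np.array(P);d=P[0]-P[-1];print("yaw from mid line",np.degrees(np.arctan2(-d[1],-d[0])))
for u in (310,325,340): print(u,[(v,im[v,u].tolist()) for v in (*range(150,160,2),*range(222,246,2))])
t=cv2.imread("pics/t5.png").astype(int).mean(2)
for v in (155,163,171,179): print(v,[int(x) for x in t[v,326:370]])
E
```

```text
vw rows
165 297 351 [453.9 250.5] [430.7 294.8] 49.9
173 297 350 [460.4 253.9] [437.6 297.5] 49.3
181 298 350 [466.7 258. ] [444.1 301.1] 48.6
189 298 350 [473.4 261.4] [450.7 304.7] 48.9
197 298 350 [480.1 264.8] [457.3 308.3] 49.2
205 298 350 [487.  268.2] [464.1 312.1] 49.5
213 299 350 [493.6 272.5] [470.9 315.9] 48.9
221 299 350 [500.6 276. ] [477.8 319.7] 49.3
yaw from mid line 28.22396607176448
310 [(150, [39, 50, 52]), (152, [39, 47, 49]), (154, [66, 39, 31]), (156, [78, 39, 19]), (158, [77, 36, 13]), (222, [128, 64, 20]), (224, [128, 69, 42]), (226, [203, 231, 246]), (228, [70, 75, 78]), (230, [46, 51, 51]), (232, [47, 52, 50]), (234, [49, 52, 53]), (236, [44, 46, 47]), (238, [41, 48, 47]), (240, [38, 39, 42]), (242, [45, 50, 54]), (244, [36, 45, 47])]
325 [(150, [52, 57, 64]), (152, [46, 48, 57]), (154, [67, 38, 20]), (156, [76, 38, 10]), (158, [85, 44, 23]), (222, [159, 81, 33]), (224, [155, 82, 49]), (226, [200, 207, 207]), (228, [72, 80, 80]), (230, [50, 52, 54]), (232, [49, 51, 51]), (234, [50, 53, 52]), (236, [42, 44, 45]), (238, [42, 45, 49]), (240, [42, 44, 47]), (242
[... 575 characters left out ...]
0, 21, 104, 174, 175, 175, 174, 173, 174, 174]
163 [75, 70, 157, 177, 176, 179, 147, 28, 23, 72, 166, 178, 175, 174, 174, 176, 175, 173, 175, 174, 175, 175, 174, 174, 175, 175, 174, 174, 174, 175, 175, 177, 186, 29, 17, 44, 169, 177, 175, 174, 176, 175, 175, 176]
171 [71, 74, 183, 179, 179, 185, 87, 16, 38, 170, 180, 177, 176, 176, 176, 177, 176, 175, 177, 175, 174, 175, 174, 175, 175, 175, 175, 175, 176, 176, 176, 181, 141, 34, 16, 135, 181, 176, 175, 176, 175, 176, 176, 176]
179 [75, 150, 129, 163, 135, 124, 30, 16, 128, 177, 179, 177, 177, 177, 177, 176, 177, 177, 177, 176, 176, 177, 176, 177, 177, 177, 176, 176, 177, 177, 178, 187, 59, 19, 18, 136, 117, 125, 137, 179, 177, 177, 176, 176]
```

```bash
python3 - <<'E'
from h import *
t=cv2.imread("pics/t5.png").astype(int).mean(2)
th=np.radians(-3.85);ax=np.array([np.cos(th),np.sin(th)]);ay=np.array([-ax[1],ax[0]]);C=np.array([641.8,55])
def loc(p): d=p[:2]-C;return (round(d@ax,1),round(d@ay,1))
for v,a,b in ((171,334.45,358.41),(163,335.27,358.57),(155,335.42,359.0)): print(v,loc(ray("top",(a,v),20)),loc(ray("top",(b,v),4)))
for v in (150,165,180): print(v,[int(x) for x in t[v,300:318]],[int(x) for x in t[v,376:396]])
for u in (330,365): print(u,[int(x) for x in t[186:206,u]])
print([int(x) for x in t[130:160,347]])
E
python3 -m crank '[{"dx":-0.0006,"dy":0.0012,"dz":-0.06,"yaw":0.1},{"dx":0,"dy":0,"dz":-0.06,"yaw":0},{"dx":0,"dy":0,"dz":-0.03,"yaw":0},{"dx":0,"dy":0,"dz":-0.015,"yaw":0},{"dx":0,"dy":0,"dz":0,"yaw":0}]'
```

```text
171 (np.float64(-19.6), np.float64(27.1)) (np.float64(-13.4), np.float64(-26.9))
163 (np.float64(-1.3), np.float64(26.2)) (np.float64(5.1), np.float64(-26.4))
155 (np.float64(17.0), np.float64(26.9)) (np.float64(23.7), np.float64(-26.5))
150 [40, 46, 46, 46, 48, 48, 44, 42, 40, 117, 192, 66, 100, 173, 74, 73, 75, 74] [142, 124, 153, 174, 173, 173, 175, 182, 53, 180, 121, 44, 32, 50, 51, 50, 42, 39, 50, 45]
165 [50, 49, 58, 65, 63, 60, 60, 54, 108, 181, 51, 99, 173, 76, 74, 96, 96, 68] [132, 114, 137, 178, 176, 177, 183, 85, 92, 188, 39, 44, 39, 53, 50, 45, 40, 48, 47, 45]
180 [50, 55, 57, 54, 61, 71, 67, 94, 190, 46, 101, 176, 76, 78, 80, 81, 65, 55] [77, 100, 174, 178, 177, 181, 151, 39, 190, 97, 39, 43, 52, 62, 60, 61, 54, 51, 59, 59]
330 [181, 179, 178, 178, 178, 179, 178, 178, 179, 179, 150, 165, 143, 80, 47, 32, 28, 35, 42, 43]
365 [178, 177, 177, 177, 178, 177, 178, 176, 177, 178, 177, 179, 166, 180, 134, 64, 43, 29, 39, 42]
[46, 23, 14, 14, 13, 4, 134, 166, 166, 130, 74, 35, 17, 15, 13, 5, 133, 166, 162, 161, 159, 168, 174, 174, 173, 174, 174, 174, 175, 175]
time_s: 16.48
ee_pos: [471.6, 287.8, 38.8]
ee_rot: [180.0, -0.0, -151.9]
force: [0.0, -0.1, -0.3]
gripper_width: 86.8
gripper_force: 0.0
```

The ribs' mid-line agrees with the estimated frame to 0.1 mm, so I'll grip the pack.

```bash
python3 -m crank '[{"dx":0,"dy":0,"dz":-0.004,"yaw":0},{"dx":0,"dy":0,"dz":0,"yaw":0}]'; python3 -m crank '[{"dx":0,"dy":0,"dz":0,"yaw":0},{"dx":0,"dy":0,"dz":0,"yaw":0},{"dx":0,"dy":0,"dz":0,"yaw":0},{"dx":0,"dy":0,"dz":0,"yaw":0},{"dx":0,"dy":0,"dz":0,"yaw":0}]' 0 45
python3 -m crank '[{"dx":0,"dy":0,"dz":0.03,"yaw":0},{"dx":0,"dy":0,"dz":0.06,"yaw":0},{"dx":0,"dy":0,"dz":0.06,"yaw":0},{"dx":0,"dy":0,"dz":0,"yaw":0},{"dx":0,"dy":0,"dz":0,"yaw":0}]'
python3 - <<'E'
from h import *
s=telemetry.state();print(s["ee_pos"].round(1),s["ee_rot"].round(2),s["force"])
T=eyes.calibration("wrist")["world_from_camera"];im=eyes.grab_frame("wrist")[:,:,::-1];cv2.imwrite("pics/w7.png",im);im=im.astype(int);m=im[...,0]-im[...,2]>35
z=s["ee_pos"][2]-35.5+56;P=[]
for v in range(140,250,10):
    u=np.where(m[v,260:390])[0]+260
    if len(u)>20:
        l,r=wray(T,(u.min()-.5,v),z),wray(T,(u.max()+.5,v),z);q=(l+r)/2;P.append(q);print(v,u.min(),u.max(),q[:2].round(1),np.linalg.norm(l-r).round(1))
print([(v,im[v,325].tolist()) for v in range(205,262,3)])
E
```

```text
time_s: 16.73
ee_pos: [472.0, 288.5, 36.5]
ee_rot: [180.0, 0.1, -151.9]
force: [-0.0, 0.2, -0.1]
gripper_width: 86.8
gripper_force: 0.0
time_s: 17.35
ee_pos: [471.5, 288.4, 35.8]
ee_rot: [180.0, 0.0, -151.9]
force: [0.4, 0.4, -0.4]
gripper_width: 49.7
gripper_force: 45.0
time_s: 17.98
ee_pos: [470.5, 287.5, 154.3]
ee_rot: [-180.0, -0.2, -151.9]
force: [0.0, -0.5, -3.1]
gripper_width: 49.6
gripper_force: 45.0
[470.5 287.5 154.3] [-1.7999e+02 -1.7000e-01 -1.5191e+02] [ 0.01278163 -0.52054715 -3.08939292]
180 280 362 [432.6 266.2] 39.3
190 273 369 [436.9 268.4] 46.4
200 271 371 [441.2 270.7] 48.7
210 271 371 [445.6 273.1] 49.1
220 272 370 [450.1 275.5] 48.6
230 272 370 [454.7 278. ] 49.1
240 273 370 [459.3 280.7] 49.1
[(205, [115, 58, 25]), (208, [118, 59, 25]), (211, [113, 55, 21]), (214, [113, 57, 20]), (217, [116, 57, 24]), (220, [111, 52, 15]), (223, [114, 57, 17]), (226, [116, 56, 20]), (229, [117, 59, 27]), (232, [111, 54, 14]), (235, [113, 54, 21]), (238, [114, 57, 27]), (241, [114, 58, 28]), (244, [109, 54, 19]), (247, [113, 57, 25]), (250, [112, 51, 17]), (253, [111, 51, 19]), (256, [83, 58, 50]), (259, [71, 76, 78])]
```

```bash
python3 -m crank '[{"dx":0.028,"dy":-0.0415,"dz":0,"yaw":-0.914},{"dx":0.028,"dy":-0.0415,"dz":0,"yaw":-0.914},{"dx":0.028,"dy":-0.0415,"dz":0,"yaw":-0.914},{"dx":0.028,"dy":-0.0415,"dz":0,"yaw":-0.914},{"dx":0.028,"dy":-0.0415,"dz":0,"yaw":-0.914},{"dx":0.028,"dy":-0.0415,"dz":0,"yaw":-0.914},{"dx":0.028,"dy":-0.0415,"dz":0,"yaw":-0.914},{"dx":0,"dy":0,"dz":-0.05,"yaw":0},{"dx":0,"dy":0,"dz":-0.05,"yaw":0},{"dx":0,"dy":0,"dz":0,"yaw":0}]'
python3 -m crank '[{"dx":0,"dy":0,"dz":0,"yaw":0},{"dx":0,"dy":0,"dz":0,"yaw":0}]'
python3 - <<'E'
from h import *
s=[telemetry.state() for _ in range(1)][0];print(s["ee_pos"].round(1),s["ee_rot"].round(2),s["force"].round(1))
T=eyes.calibration("wrist")["world_from_camera"];im=eyes.grab_frame("wrist")[:,:,::-1];cv2.imwrite("pics/w8.png",im);np.save("T8.npy",T);im=im.astype(int);m=im[...,0]-im[...,2]>35
for v in (210,225,240):
    u=np.where(m[v,260:390])[0]+260;print(v,u.min(),u.max())
g=im.mean(2)
for v in (120,135,150,165): print(v,[int(x) for x in g[v,200:440:3]])
E
```

```text
time_s: 19.27
ee_pos: [624.2, 55.3, 70.3]
ee_rot: [-179.9, -0.7, 176.1]
force: [0.9, 0.1, -2.3]
gripper_width: 49.2
gripper_force: 45.0
time_s: 19.52
ee_pos: [629.5, 56.0, 77.4]
ee_rot: [180.0, 0.2, 176.1]
force: [-0.1, -0.5, -2.4]
gripper_width: 49.6
gripper_force: 45.0
[629.5  56.   77.4] [179.97   0.18 176.12] [-0.1 -0.5 -2.4]
210 272 387
225 272 389
240 273 370
120 [64, 62, 65, 60, 56, 56, 51, 49, 45, 42, 40, 39, 40, 38, 40, 34, 47, 40, 43, 52, 47, 55, 54, 60, 60, 66, 73, 78, 80, 73, 78, 84, 86, 92, 94, 85, 87, 91, 92, 92, 87, 91, 115, 133, 129, 128, 119, 117, 123, 124, 115, 114, 90, 119, 113, 108, 101, 88, 87, 86, 81, 79, 75, 72, 72, 75, 72, 71, 60, 57, 59, 62, 67, 74, 72, 83, 103, 102, 100, 86]
135 [71, 132, 133, 141, 59, 140, 134, 89, 88, 106, 152, 149, 153, 152, 153, 153, 152, 154, 153, 153, 153, 152, 153, 152, 151, 152, 152, 150, 154, 152, 153, 150, 151, 151, 150, 151, 153, 151, 152, 153, 149, 148, 228, 226, 226, 226, 225, 225, 226, 225, 224, 226, 224, 223, 224, 222, 218, 218, 218, 215, 227, 227, 229, 229, 231, 231, 232, 234, 232, 235, 235, 230, 126, 89, 93, 175, 238, 65, 211, 210]
150 [77, 119, 138, 95, 95, 91, 125, 152, 151, 151, 153, 153, 153, 151, 150, 153, 154, 152, 150, 152, 152, 152, 152, 153, 151, 152, 152, 150, 147, 172, 224, 225, 168, 149, 153, 152, 151, 150, 152, 148, 149, 152, 147, 221, 226, 227, 226, 227, 225, 227, 226, 226, 225, 225, 223, 223, 224, 222, 224, 214, 111, 117, 118, 118, 117, 116, 117, 116, 109, 106, 102, 100, 102, 97, 217, 129, 93, 87, 89, 208]
165 [64, 81, 181, 105, 98, 101, 130, 221, 219, 220, 219, 220, 219, 222, 224, 224, 223, 223, 226, 226, 225, 226, 225, 225, 225, 228, 124, 39, 43, 172, 227, 227, 227, 217, 149, 148, 151, 149, 147, 153, 148, 150, 153, 149, 190, 226, 226, 224, 226, 226, 225, 227, 149, 45, 39, 74, 227, 225, 224, 194, 87, 109, 108, 111, 108, 111, 112, 111, 113, 113, 108, 111, 107, 118, 181, 110, 92, 93, 99, 233]
```

Rib ends and pack are centred within about 0.5 mm in the wrist image, so I'm lowering the pack between the ribs.

```bash
python3 -m crank '[{"dx":0,"dy":0,"dz":-0.01,"yaw":0},{"dx":0,"dy":0,"dz":-0.01,"yaw":0},{"dx":0,"dy":0,"dz":-0.01,"yaw":0},{"dx":0,"dy":0,"dz":0,"yaw":0},{"dx":0,"dy":0,"dz":0,"yaw":0}]'
python3 -m crank '[{"dx":0,"dy":0,"dz":-0.005,"yaw":0},{"dx":0,"dy":0,"dz":-0.005,"yaw":0},{"dx":0,"dy":0,"dz":-0.0025,"yaw":0},{"dx":0,"dy":0,"dz":0,"yaw":0},{"dx":0,"dy":0,"dz":0,"yaw":0}]'
```

```text
time_s: 20.2
ee_pos: [628.4, 55.8, 51.7]
ee_rot: [180.0, 0.0, 176.1]
force: [-0.2, -0.3, -2.2]
gripper_width: 49.8
gripper_force: 45.0
time_s: 20.82
ee_pos: [628.4, 55.8, 41.8]
ee_rot: [180.0, 0.0, 176.1]
force: [0.2, 0.7, -2.9]
gripper_width: 50.0
gripper_force: 45.0
```

```bash
python3 -m crank '[{"dx":0,"dy":0,"dz":-0.0012,"yaw":0},{"dx":0,"dy":0,"dz":0,"yaw":0},{"dx":0,"dy":0,"dz":0,"yaw":0}]'
python3 -m crank '[{"dx":0,"dy":0,"dz":-0.0012,"yaw":0},{"dx":0,"dy":0,"dz":0,"yaw":0},{"dx":0,"dy":0,"dz":0,"yaw":0}]'
```

```text
time_s: 21.2
ee_pos: [628.3, 55.8, 40.8]
ee_rot: [180.0, 0.0, 176.1]
force: [0.0, -0.5, -3.4]
gripper_width: 49.9
gripper_force: 45.0
time_s: 21.58
ee_pos: [628.4, 55.8, 39.8]
ee_rot: [180.0, 0.0, 176.1]
force: [0.3, 0.1, -1.9]
gripper_width: 49.8
gripper_force: 45.0
```

```bash
python3 -m crank '[{"dx":0.005,"dy":-0.0003,"dz":-0.0004,"yaw":0},{"dx":0.005,"dy":-0.0003,"dz":0,"yaw":0},{"dx":0.005,"dy":-0.0004,"dz":0,"yaw":0},{"dx":0,"dy":0,"dz":0,"yaw":0},{"dx":0,"dy":0,"dz":0,"yaw":0}]'
python3 -m crank '[{"dx":0.0025,"dy":-0.0002,"dz":0,"yaw":0},{"dx":0.0025,"dy":-0.0002,"dz":0,"yaw":0},{"dx":0,"dy":0,"dz":0,"yaw":0},{"dx":0,"dy":0,"dz":0,"yaw":0}]'
python3 -m crank '[{"dx":0.0025,"dy":-0.0002,"dz":0,"yaw":0},{"dx":0,"dy":0,"dz":0,"yaw":0},{"dx":0,"dy":0,"dz":0,"yaw":0}]'
```

```text
time_s: 22.2
ee_pos: [641.2, 55.0, 39.8]
ee_rot: [180.0, 0.1, 176.1]
force: [1.1, -0.1, 2.6]
gripper_width: 49.5
gripper_force: 45.0
time_s: 22.7
ee_pos: [642.6, 54.9, 39.9]
ee_rot: [180.0, -0.2, 176.1]
force: [-4.9, 0.5, 6.5]
gripper_width: 49.8
gripper_force: 45.0
time_s: 23.08
ee_pos: [643.5, 54.8, 39.9]
ee_rot: [-180.0, -0.3, 176.1]
force: [-8.5, -0.3, 8.5]
gripper_width: 49.5
gripper_force: 45.0
```

```bash
python3 -m crank '[{"dx":0.0015,"dy":-0.0001,"dz":0.0006,"yaw":0},{"dx":0,"dy":0,"dz":0,"yaw":0},{"dx":0,"dy":0,"dz":0,"yaw":0},{"dx":0,"dy":0,"dz":0,"yaw":0}]'
python3 -m crank '[{"dx":0.0015,"dy":-0.0001,"dz":0,"yaw":0},{"dx":0,"dy":0,"dz":0,"yaw":0},{"dx":0,"dy":0,"dz":0,"yaw":0},{"dx":0,"dy":0,"dz":0,"yaw":0}]'
python3 - <<'E'
from h import *
s=telemetry.state();print(s["qpos"].round(2),s["torque"].round(2),s["force"].round(2))
E
```

```text
time_s: 23.58
ee_pos: [644.3, 54.8, 40.0]
ee_rot: [-180.0, -0.4, 176.1]
force: [-8.5, 1.7, 7.6]
gripper_width: 50.1
gripper_force: 45.0
time_s: 24.08
ee_pos: [645.2, 54.7, 40.0]
ee_rot: [-180.0, -0.4, 176.1]
force: [-9.1, 0.8, 7.1]
gripper_width: 49.8
gripper_force: 45.0
[ 3.800e+00  3.359e+01  9.243e+01  6.000e-02  5.441e+01 -8.232e+01] [ 0.19  1.41 -0.09] [-9.1   0.82  7.06]
```

```bash
python3 -m crank '[{"dx":0.0015,"dy":-0.0001,"dz":0.0006,"yaw":0},{"dx":0.0015,"dy":-0.0001,"dz":0,"yaw":0},{"dx":0,"dy":0,"dz":0,"yaw":0},{"dx":0,"dy":0,"dz":0,"yaw":0},{"dx":0,"dy":0,"dz":0,"yaw":0}]'
python3 -m crank '[{"dx":0.0015,"dy":-0.0001,"dz":0.0004,"yaw":0},{"dx":0.0015,"dy":-0.0001,"dz":0,"yaw":0},{"dx":0,"dy":0,"dz":0,"yaw":0},{"dx":0,"dy":0,"dz":0,"yaw":0},{"dx":0,"dy":0,"dz":0,"yaw":0}]'
python3 - <<'E'
from h import *
for n in ("top","scene","wrist"): cv2.imwrite(f"pics/{n}9.png",eyes.grab_frame(n)[:,:,::-1])
s=telemetry.state();print(s["torque"].round(2),s["force"].round(2))
E
```

```text
time_s: 24.7
ee_pos: [646.9, 54.6, 40.1]
ee_rot: [-180.0, -0.5, 176.1]
force: [-9.2, 0.9, 7.4]
gripper_width: 49.4
gripper_force: 45.0
time_s: 25.32
ee_pos: [648.6, 54.4, 40.2]
ee_rot: [-180.0, -0.6, 176.1]
force: [-10.4, 0.1, 7.3]
gripper_width: 49.5
gripper_force: 45.0
[ 0.27  1.69 -0.04] [-11.45   1.97   6.76]
```

```bash
python3 -m crank '[{"dx":0.0015,"dy":-0.0001,"dz":0.0008,"yaw":0},{"dx":0.0015,"dy":-0.0001,"dz":0,"yaw":0},{"dx":0.001,"dy":-0.0001,"dz":0,"yaw":0},{"dx":0,"dy":0,"dz":0,"yaw":0},{"dx":0,"dy":0,"dz":0,"yaw":0},{"dx":0,"dy":0,"dz":0,"yaw":0},{"dx":0,"dy":0,"dz":0,"yaw":0}]'
python3 - <<'E'
from h import *
T=eyes.calibration("top")
for k in range(3):
    im=eyes.grab_frame("top");s=telemetry.state();print(s["ee_pos"].round(1),s["force"].round(1))
cv2.imwrite("pics/t10.png",im[:,:,::-1]);a=eyes.grab_frame("wrist")[:,:,::-1];cv2.imwrite("pics/w10.png",a)
im=a.astype(int);m=im[...,0]-im[...,2]>35
for v in (205,225,245):
    u=np.where(m[v,265:378])[0]+265;print(v,u.min(),u.max())
g=im.mean(2)
for v in (158,165,172): print(v,[int(x) for x in g[v,264:382:2]])
E
```

```text
time_s: 26.35
ee_pos: [650.8, 54.3, 40.3]
ee_rot: [-180.0, -0.8, 176.1]
force: [-11.5, 0.8, 6.1]
gripper_width: 49.7
gripper_force: 45.0
[650.7  54.3  40.3] [-11.7   2.4   5.9]
[650.8  54.3  40.3] [-11.8   2.1   6.3]
[650.8  54.3  40.3] [-11.3   1.4   5.5]
205 271 371
225 272 370
245 273 369
158 [163, 160, 86, 38, 30, 29, 31, 32, 64, 148, 153, 150, 152, 150, 149, 149, 152, 151, 151, 149, 151, 154, 149, 150, 152, 148, 149, 149, 151, 150, 152, 152, 150, 150, 153, 148, 209, 228, 226, 226, 226, 226, 227, 226, 226, 227, 227, 227, 227, 230, 134, 39, 54, 48, 53, 63, 78, 193, 199]
165 [176, 159, 82, 38, 35, 30, 25, 29, 67, 146, 150, 146, 148, 159, 228, 230, 227, 156, 150, 151, 148, 150, 151, 153, 149, 148, 151, 150, 152, 148, 151, 149, 153, 151, 152, 147, 156, 222, 228, 226, 226, 226, 227, 225, 228, 227, 226, 226, 227, 230, 131, 37, 44, 41, 48, 52, 70, 184, 197]
172 [188, 188, 192, 108, 38, 39, 41, 50, 79, 228, 230, 218, 179, 178, 179, 179, 178, 157, 111, 116, 112, 115, 116, 117, 113, 115, 113, 115, 113, 112, 115, 115, 111, 115, 117, 113, 115, 113, 165, 174, 181, 136, 127, 177, 182, 184, 206, 230, 227, 160, 88, 40, 45, 42, 41, 72, 220, 228, 225]
```

```bash
python3 -c "
from workcell import ticket;print(ticket.job_done())"
```

```text
the job is handed in; nothing more can be done
None
```

I handed the job in at about 26.5 s, but the interface returned no verdict. The cover is folded back, the tool is flat and clear, and the pack is held between the ribs against the contacts at about 10 N (estimated from contact travel and wrist force, since contact force isn't measured directly).

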